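# Pack the specimen caddy by colour

### The job

Pack the caddy for the collection round: stand the yellow-lidded cup, the amber bottle with the red dropper, the amber bottle with the black dropper and the blue-capped vial upright on the floor of the compartment of its own colour, setting each down rather than dropping it. Leave the white-lidded cup and the small clear bottle with the black dropper standing where they are.

Things in the scene. Friction and masses are not known exactly. Their poses are not given: they have to be found in the camera images.
- yellow_cup: Sample cup with a YELLOW screw lid, 65 mm across the lid, body 60 mm across to grip, 67 mm high; it belongs in the caddy. Stands upright and loose on the worktop; round, under 0.12 kg. Origin: centre of its underside, z up.
- red_bottle: Amber glass dropper bottle with a RED rubber teat: glass body 38 mm across up to 66 mm, then neck and teat, 106 mm high in all; it belongs in the caddy. Stands upright and loose on the worktop; round, under 0.12 kg. Origin: centre of its underside, z up.
- blue_vial: Slender clear vial of capillary tubes with a BLUE cap, 24 mm across, 77 mm high; it belongs in the caddy. Stands upright and loose on the worktop; round, under 0.12 kg. Origin: centre of its underside, z up.
- black_bottle: Amber glass dropper bottle with a BLACK rubber teat: glass body 36 mm across up to 60 mm, then neck and teat, 100 mm high in all; it belongs in the caddy. Stands upright and loose on the worktop; round, under 0.12 kg. Origin: centre of its underside, z up.
- white_cup: Look-alike that stays: sample cup with a WHITE lid, otherwise like the yellow-lidded one, 65 mm across, 67 mm high. Stands upright and loose on the worktop; round, under 0.12 kg. Origin: centre of its underside, z up.
- clear_bottle: Look-alike that stays: small CLEAR glass dropper bottle with a black teat, 28 mm across, 88 mm high in all. Stands upright and loose on the worktop; round, under 0.12 kg. Origin: centre of its underside, z up.
- cell_yellow: The YELLOW compartment: open tray 90 mm square outside, 82 mm inside, walls 18 mm high, floor 3 mm thick; fixed. Four sit two by two, 92 mm apart, in any order, in a fixed grey caddy 196 mm square, rim 22 mm above the worktop. Origin: centre of its underside, 4 mm above the worktop (a thing in it stands 7 mm above the worktop); x, y along its sides, z up.
- cell_red: The RED compartment: open tray 90 mm square outside, 82 mm inside, walls 18 mm high, floor 3 mm thick; fixed. Four sit two by two, 92 mm apart, in any order, in a fixed grey caddy 196 mm square, rim 22 mm above the worktop. Origin: centre of its underside, 4 mm above the worktop (a thing in it stands 7 mm above the worktop); x, y along its sides, z up.
- cell_blue: The BLUE compartment: open tray 90 mm square outside, 82 mm inside, walls 18 mm high, floor 3 mm thick; fixed. Four sit two by two, 92 mm apart, in any order, in a fixed grey caddy 196 mm square, rim 22 mm above the worktop. Origin: centre of its underside, 4 mm above the worktop (a thing in it stands 7 mm above the worktop); x, y along its sides, z up.
- cell_black: The BLACK compartment: open tray 90 mm square outside, 82 mm inside, walls 18 mm high, floor 3 mm thick; fixed. Four sit two by two, 92 mm apart, in any order, in a fixed grey caddy 196 mm square, rim 22 mm above the worktop. Origin: centre of its underside, 4 mm above the worktop (a thing in it stands 7 mm above the worktop); x, y along its sides, z up.
Not all that is in view belongs to the job. There is more than one size of the yellow_cup; the job needs the middle-sized.

How it is judged:
At the end, for the whole second after the job is handed in: Each of the four things stands upright (within 0.1 rad) and at rest on the floor of the compartment of its colour, its centre within 30 mm of the compartment's centre along either side; the white-lidded cup and the small clear bottle stand upright within 30 mm of where they started (x of yellow_cup in the frame of cell_yellow between -0.03 and 0.03 m and y of yellow_cup in the frame of cell_yellow between -0.03 and 0.03 m and z of yellow_cup in the frame of cell_yellow between 0 and 0.007 m and angle between each of yellow_cup, red_bottle, blue_vial, black_bottle, white_cup, clear_bottle's own z axis and vertical below 0.1 rad and linear speed of each of yellow_cup, red_bottle, blue_vial, black_bottle below 0.02 m/s and x of red_bottle in the frame of cell_red between -0.03 and 0.03 m and y of red_bottle in the frame of cell_red between -0.03 and 0.03 m and z of red_bottle in the frame of cell_red between 0 and 0.007 m and x of blue_vial in the frame of cell_blue between -0.03 and 0.03 m and y of blue_vial in the frame of cell_blue between -0.03 and 0.03 m and z of blue_vial in the frame of cell_blue between 0 and 0.007 m and x of black_bottle in the frame of cell_black between -0.03 and 0.03 m and y of black_bottle in the frame of cell_black between -0.03 and 0.03 m and z of black_bottle in the frame of cell_black between 0 and 0.007 m and distance of each of white_cup, clear_bottle from where it was at the start of the episode below 0.03 m); the robot touches nothing.
It fails at once if a thing is dropped: it falls free by more than about 25 mm ((linear speed of yellow_cup above 0.7 m/s and contact force between yellow_cup and the fingers below 0.01 N) or (linear speed of red_bottle above 0.7 m/s and contact force between red_bottle and the fingers below 0.01 N) or (linear speed of blue_vial above 0.7 m/s and contact force between blue_vial and the fingers below 0.01 N) or (linear speed of black_bottle above 0.7 m/s and contact force between black_bottle and the fingers below 0.01 N)).
It fails at once if the white cup, which stays, is moved by more than 30 mm or knocked over (distance of white_cup from where it was at the start of the episode above 0.03 m or angle between white_cup's own z axis and vertical above 0.5 rad).
It fails at once if the clear bottle, which stays, is moved by more than 30 mm or knocked over (distance of clear_bottle from where it was at the start of the episode above 0.03 m or angle between clear_bottle's own z axis and vertical above 0.5 rad).
It also fails if it takes over 112 s, if anything falls off the work surface, if the arm or the gripper's body presses on something with over 40 N, if the wrist force passes 120 N, or if a joint passes its speed limit or range.

### The arm

A 7-joint arm with a two-finger parallel gripper is mounted at the origin on a cart in front of the work surface, level with it; the furniture and walls round the work are solid. World frame = base frame: x ahead of the robot, y to its left, z up, the work surface at z = 0. Lengths are in m, angles in rad, forces in N, time in s.
With the tool pointing down it reaches from about 0.4 to 0.875 m from the base axis. Payload 19.3 kg.
Tool frame: the origin (TCP) lies at the very end of the fingers, on their centre line; the grasp point (between the pads) lies 19 mm behind it; z points along the fingers, y is the line along which they close (so a half turn about z gives the same grasp; the last joint's range is limited). The gripper opens to 85 mm and grips with 20 to 120 N. Pads are 22 mm wide; open, the fingers measure 114 mm over their backs; the gripper's body (76 mm by 85 mm) begins 54 mm behind the grasp point. The pads swing forward as they close: fully open they stand 13 mm farther back than shut.
Start: joints at [-1.225, 0.521, -0.036, 1.599, 0.021, 1.021, -0.113], TCP at [0.252, 0.572, 0.231] pointing down, gripper open.
Joint ranges: [-2.91, 2.91], [-0.3, 2.13], [-1.5, 1.42], [0.17, 2.43], [-1.26, 4.41], [0.16, 1.93], [-2.52, 2.52]. Speed limits (rad/s): [1.89, 1.89, 2.39, 2.39, 3.01, 3.01, 3.01].

### API

Orientations are given as [roll, pitch, yaw] about the fixed x, y, z axes, in that order (R = Rz(yaw) Ry(pitch) Rx(roll)).
In Python, from workcell import bot gives the robot as it stands.
- The arm moves only by the shell command python3 -m crank 'ROWS' [FORCE]. ROWS is a JSON object of lists of equal length, an entry for each row: "travel": the shift along the world's x, y, z in cm, a list of three; "turn": the turn, a rotation vector about the world's x, y, z in degrees, a list of three; "gripper": the closure, from 0 (fully open) to 1 (shut). A call has exactly 5 rows; each row is the pose to reach, as a shift and turn from the pose commanded when the call began; what a row does not reach only later rows make up. A row lasts 1/10 s, in which the tool goes at most 50 mm and 8.59 degrees, less where a joint would pass 70% of its speed; a pose out of reach is approached as far as the arm can. A call with a gripper value outside its range is refused whole. The fingers move at their own pace and stop on an object; FORCE is the grip in N (left out, the last holds). Time passes only in rows, so rows that repeat a pose let the fingers close, or fill a call up. It gives the time, the measured TCP pose, the force, the opening and the grip force at its end, in the units of the state.
- bot.observe(): the state, without advancing time (a new reading comes with each control period).
- bot.grab_frame(name): name is "scene" or "top" or "wrist"; returns a dict with "pixels" (420x560x3 uint8, red, green, blue), "fx", "fy", "cx", "cy" (pixels), "dist" ([k1, k2, p1, p2, k3] as OpenCV has them; the pictures are not rectified), "extrinsics" (4x4, takes a point from world to camera coordinates). Camera axes: x right, y down, z forward; pixel columns grow to the right and rows downward; lengths in m; the calibration is good to about 2 mm. A picture is of the moment at which its call begins. There is no depth.
- bot.job_done(): hands the job in; it is judged then, once.
The state is a dict: "clock": time; "qpos": joint angles; "qd": joint speeds; "joint_efforts": joint torques, N m; "position": TCP position; "tool_rot": TCP orientation; "force": force on the tool from outside, world axes, zero at the start; "moment": the same for the moment, N m; "grip_width": finger opening in m; "finger_force": force on a finger pad.
Only numpy, scipy, OpenCV 4.12 (cv2) and the standard library are available. Lean on these libraries where they do the work, as an engineer would, in place of code of your own. Each camera call takes 0.05 s, during which the arm holds its last target. There are 200 camera calls.

## Working session

There is one attempt and no reset: what is moved stays moved. The work goes in short steps, Python scripts to look and compute and a shell command to move; the robot and the scene stay as the last step left them, time stands still between calls to the robot, and variables do not carry over. Pictures are saved under pics/ and viewed, at most 14 in all, crops included, and the job is handed in when it is done.

```bash
ls; mkdir -p pics
cat > h.py <<'E'
import cv2, numpy as np
from workcell import bot
def grab(n,f=None):
    d=bot.grab_frame(n)
    if f: cv2.imwrite(f'pics/{f}.png',cv2.cvtColor(np.asarray(d['pixels']),cv2.COLOR_RGB2BGR))
    return d
def ray(d,u,v,z):
    K=np.array([[d['fx'],0,d['cx']],[0,d['fy'],d['cy']],[0,0,1]])
    p=cv2.undistortPoints(np.array([[[u,v]]],float),K,np.array(d['dist'],float))[0,0]
    E=np.array(d['extrinsics']);R=E[:3,:3];t=E[:3,3]
    c=-R.T@t; r=R.T@np.array([p[0],p[1],1])
    return c+(z-c[2])/r[2]*r
E
python3 - <<'E'
from h import *
import pickle
D={n:grab(n,n+'0') for n in('top','scene')}
pickle.dump(D,open('d0.pkl','wb'))
for n in D: E=np.array(D[n]['extrinsics']);print(n,-E[:3,:3].T@E[:3,3],D[n]['fx'])
print(bot.observe())
E
```

```text
pics
top [0.26565473 0.01548374 1.36242599] 524.063304626868
scene [ 0.01370596 -0.45860598  0.78622255] 414.8440500863747
{'clock': 0.1, 'qpos': array([-1.22522539,  0.52194367, -0.03630617,  1.59991584,  0.02119078,
        1.02110497, -0.11281998]), 'qd': array([ 0.00104114, -0.00157149,  0.00099729, -0.00031355,  0.00180627,
       -0.00032745, -0.00105775]), 'joint_efforts': array([ 3.53415155e-03, -9.28485632e+01,  1.98373966e+00, -3.70531511e+01,
        1.81144680e-02,  5.21826121e-03, -8.50344077e-05]), 'position': array([0.25235802, 0.57147482, 0.23080281]), 'tool_rot': array([-3.1406080e+00,  7.1053262e-05,  2.7257669e+00]), 'force': array([0.36707468, 0.17018792, 0.32020733]), 'moment': array([-0.00150245,  0.01083185,  0.00144085]), 'finger_force': 0.0, 'grip_width': 0.08566947749705318}
```

View pics/top0.png

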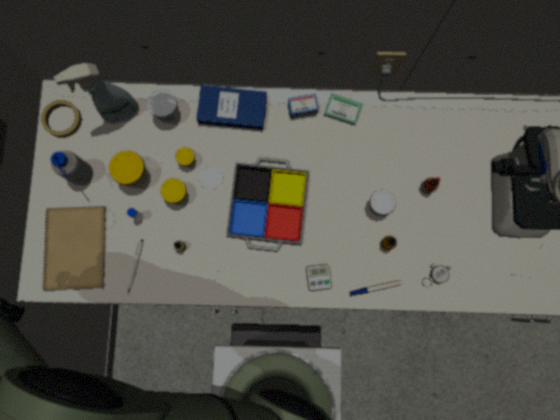

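View pics/scene0.png

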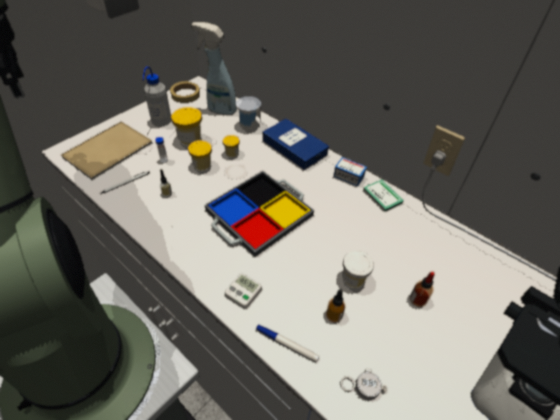

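The top view shows yellow lids at (127,168) large, (173,190) middle and (186,157) small. The blue vial is at (132,213), the clear bottle at (180,246) and the white cup at (382,203). The black bottle is at (388,243), the red bottle at (431,184), and the caddy is centred near (270,203). The scene view agrees.

Run:
```python
from h import *
import pickle
D=pickle.load(open('d0.pkl','rb'))
d=D['top'];im=np.asarray(d['pixels']);hsv=cv2.cvtColor(im,cv2.COLOR_RGB2HSV)
def blobs(name,lo,hi,zs,minA=15,cam='top'):
    hs=cv2.cvtColor(np.asarray(D[cam]['pixels']),cv2.COLOR_RGB2HSV)
    m=cv2.inRange(hs,lo,hi);n,l,s,c=cv2.connectedComponentsWithStats(m)
    for i in range(1,n):
        if s[i,4]>=minA:
            print(cam,name,c[i].round(1),s[i].tolist(),[ray(D[cam],*c[i],z)[:2].round(4).tolist() for z in zs])
for cam in('top','scene'):
    blobs('yel',(20,150,90),(32,255,255),(.067,.007),cam=cam)
    blobs('blu',(105,150,60),(125,255,255),(.072,.007),cam=cam)
    blobs('redh',(170,130,60),(180,255,255),(.095,.007),cam=cam)
    blobs('redl',(0,150,50),(8,255,255),(.095,.007),cam=cam)
    blobs('amber',(8,120,30),(19,255,200),(.06,.03),cam=cam)
    blobs('dark',(0,0,0),(180,255,45),(.09,.007),cam=cam)
c=[cv2.resize(im[r-30:r+30,q-35:q+35],None,fx=5,fy=5,interpolation=cv2.INTER_CUBIC) for r,q in((200,410),(225,155))]
s=np.asarray(D['scene']['pixels'])
c2=[cv2.resize(s[r-40:r+40,q-47:q+47][:,:93],(350,300),interpolation=cv2.INTER_CUBIC) for r,q in((290,380),(165,180))]
cv2.imwrite('pics/crop.png',cv2.cvtColor(np.vstack([np.hstack(c),np.hstack(c2)]),cv2.COLOR_RGB2BGR))
```

```text
top yel [184.5 156. ] [176, 148, 18, 17, 251] [[0.6188, 0.2509], [0.6351, 0.2618]]
top yel [125.9 166.9] [109, 151, 35, 33, 876] [[0.5854, 0.3957], [0.6003, 0.4134]]
top yel [287.2 188.1] [269, 169, 37, 38, 1126] [[0.5433, -0.0121], [0.5562, -0.0134]]
top yel [172.8 190.4] [161, 179, 25, 24, 464] [[0.5288, 0.2747], [0.541, 0.2867]]
top blu [233.4 106.4] [198, 86, 67, 40, 1489] [[0.7539, 0.1323], [0.7785, 0.1382]]
top blu [ 58.2 158.9] [52, 153, 14, 15, 141] [[0.5993, 0.5628], [0.6161, 0.5904]]
top blu [247.9 217.6] [229, 199, 38, 38, 1208] [[0.4643, 0.084], [0.4743, 0.0874]]
top blu [131.6 212.2] [128, 209, 8, 8, 47] [[0.4697, 0.3711], [0.4799, 0.389]]
top blu [359.3 291.2] [351, 289, 16, 5, 42] [[0.2916, -0.1935], [0.2929, -0.2041]]
top redh [265.6 229.8] [265, 222, 2, 16, 18] [[0.4321, 0.0384], [0.4436, 0.04]]
top redl [283.9 222.2] [266, 204, 37, 37, 1131] [[0.452, -0.0055], [0.465, -0.007]]
top amber [429.2 185.4] [425, 179, 12, 13, 55] [[0.5627, -0.3741], [0.5696, -0.3831]]
top amber [284.2 204.8] [268, 202, 34, 6, 37] [[0.5016, -0.0058], [0.5071, -0.0063]]
top amber [386.7 243.
[... 4088 characters left out ...]
862]]
scene dark [534.9 176.4] [530, 173, 10, 8, 58] [[1.0176, -0.4321], [1.1373, -0.429]]
scene dark [ 61.8 339.4] [0, 198, 124, 222, 13668] [[0.0066, 0.0193], [0.0057, 0.0763]]
scene dark [275.4 237.1] [242, 213, 70, 42, 184] [[0.4308, -0.0962], [0.4805, -0.053]]
scene dark [227.5 229. ] [219, 221, 18, 17, 48] [[0.3755, -0.006], [0.4186, 0.0479]]
scene dark [534.3 349.9] [498, 267, 62, 153, 5419] [[0.5591, -0.5934], [0.6241, -0.6095]]
scene dark [425.8 284.1] [421, 280, 10, 8, 56] [[0.5485, -0.3886], [0.6122, -0.3802]]
scene dark [337.6 299.5] [333, 291, 9, 15, 93] [[0.4017, -0.2834], [0.4479, -0.2625]]
scene dark [175.  412.4] [156, 399, 39, 21, 436] [[0.0671, -0.2184], [0.0735, -0.1898]]
```

View pics/crop.png

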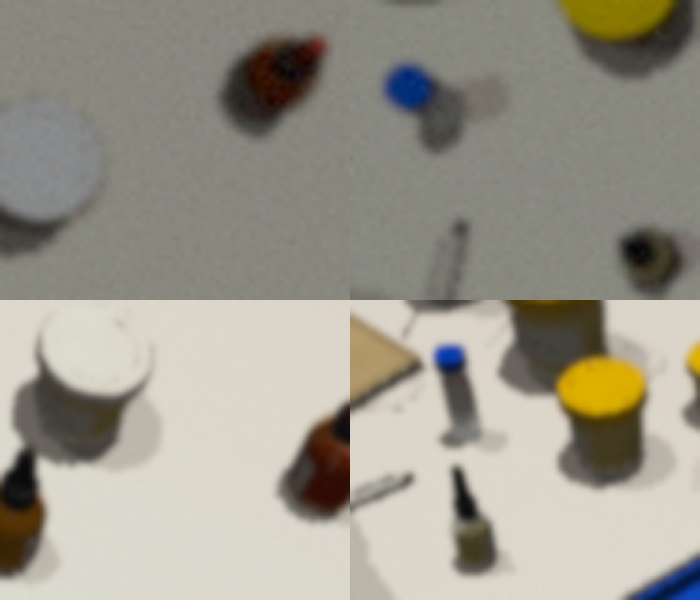

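Measured from both views, the cup is at (.528,.274) and the vial at (.470,.371). The cells are yellow (.557,-.014), blue (.4745,.087), red (.465,-.005) and black (.566,.078), with the caddy yawed about -0.1 rad. I'll move above the cup now.

```bash
python3 -m crank '{"travel":[[3.4,-3.6,0],[6.8,-7.2,0],[10.2,-10.8,0],[13.6,-14.4,0],[17,-18,-1]],"turn":[[0,0,0],[0,0,0],[0,0,0],[0,0,0],[0,0,0]],"gripper":[0,0,0,0,0]}' 40
python3 -m crank '{"travel":[[3.4,-3.6,0],[6.8,-7.2,-1],[10.6,-11.8,-3],[10.6,-11.8,-5],[10.6,-11.8,-5]],"turn":[[0,0,0],[0,0,0],[0,0,0],[0,0,0],[0,0,0]],"gripper":[0,0,0,0,0]}'
python3 -c "
from h import *
d=grab('wrist','w1');E=np.array(d['extrinsics']);print(-E[:3,:3].T@E[:3,3],E[:3,:3]);print(bot.observe()['position'],bot.observe()['qpos'])
hs=cv2.cvtColor(np.asarray(d['pixels']),cv2.COLOR_RGB2HSV)
m=cv2.inRange(hs,(20,150,60),(32,255,255));n,l,s,c=cv2.connectedComponentsWithStats(m)
for i in range(1,n):
  if s[i,4]>300: print(c[i],s[i],ray(d,*c[i],.067))
"
```

```text
clock: 0.6
position: [0.4235, 0.3907, 0.2221]
tool_rot: [3.14, 0.001, 2.726]
force: [1.3, 0.7, -0.7]
grip_width: 0.0856
finger_force: 0.0
clock: 1.1
position: [0.5282, 0.2708, 0.1685]
tool_rot: [-3.137, -0.002, 2.722]
force: [0.0, -0.1, -0.0]
grip_width: 0.0852
finger_force: 0.0
[0.45838964 0.30281893 0.31182085] [[ 0.40865087  0.91267735 -0.00495146]
 [ 0.87129484 -0.38849506  0.29986146]
 [ 0.27175315 -0.12685283 -0.95396991]]
[0.52772173 0.27308463 0.17012636] [-0.59528013  0.54456831  0.02584454  1.74171937 -0.01779814  0.85838096
  0.59188653]
[432.66573816 213.23005824] [ 381  163  104  100 7898] [0.58943685 0.39775754 0.067     ]
[280.21943005 206.20310881] [ 245  171   71   70 3860] [0.52783487 0.27565835 0.067     ]
[ 68.02946768 297.01077313] [  23  264   91   65 3156] [0.52825951 0.04024587 0.067     ]
[297.84075574 290.30026991] [ 275  270   47   41 1482] [0.61255601 0.25694751 0.067     ]
```

View pics/w1.png

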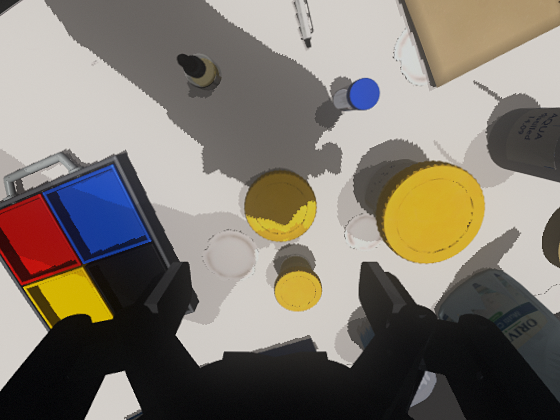

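The wrist view shows the middle cup at (280,206) between the open fingers, and it measures (.528,.2757). The fingers have clear space, so I'll descend, grip and lift.

```bash
T='"turn":[[0,0,0],[0,0,0],[0,0,0],[0,0,0],[0,0,0]]'
python3 -m crank '{"travel":[[0,0.2,-4],[0,0.2,-8],[0,0.2,-11],[0,0.2,-13.5],[0,0.2,-15.3]],"turn":[[0,0,0],[0,0,0],[0,0,0],[0,0,0],[0,0,0]],"gripper":[0,0,0,0,0]}'
python3 -m crank '{"travel":[[0,0,0],[0,0,0],[0,0,0],[0,0,0],[0,0,0]],"turn":[[0,0,0],[0,0,0],[0,0,0],[0,0,0],[0,0,0]],"gripper":[0.1,0.5,0.5,0.5,0.5]}' 40
python3 -m crank '{"travel":[[0,0,0],[0,0,0],[0,0,0],[0,0,0],[0,0,0]],"turn":[[0,0,0],[0,0,0],[0,0,0],[0,0,0],[0,0,0]],"gripper":[0.5,0.5,0.5,0.5,0.5]}'
```

```text
clock: 1.65
position: [0.5271, 0.2778, 0.0176]
tool_rot: [3.142, -0.001, 2.728]
force: [0.1, -0.1, 0.7]
grip_width: 0.0858
finger_force: 0.0
clock: 2.15
position: [0.5287, 0.2769, 0.0199]
tool_rot: [3.14, 0.001, 2.726]
force: [-1.0, 0.4, 10.0]
grip_width: 0.0595
finger_force: 43.7
clock: 2.65
position: [0.5287, 0.2769, 0.0199]
tool_rot: [3.14, 0.001, 2.726]
force: [-1.5, 1.3, 10.3]
grip_width: 0.0591
finger_force: 43.7
```

```bash
python3 -m crank '{"travel":[[0,0,2],[0,0,5],[0,0,9],[0.2,-2,12],[0.6,-6,12]],"turn":[[0,0,0],[0,0,0],[0,0,0],[0,0,0],[0,0,0]],"gripper":[0.6,0.6,0.6,0.6,0.6]}'
python3 -m crank '{"travel":[[0.4,-4,0],[0.8,-8,0],[1.2,-12,0],[1.6,-16,0],[2.0,-20,0]],"turn":[[0,0,0],[0,0,0],[0,0,0],[0,0,0],[0,0,0]],"gripper":[0.6,0.6,0.6,0.6,0.6]}'
python3 -m crank '{"travel":[[0.2,-2,0],[0.3,-3,0],[0.3,-3,-3],[0.3,-3,-5],[0.3,-3,-7]],"turn":[[0,0,0],[0,0,0],[0,0,0],[0,0,0],[0,0,0]],"gripper":[0.6,0.6,0.6,0.6,0.6]}'
python3 -c "
from h import *
d=grab('top');hs=cv2.cvtColor(np.asarray(d['pixels']),cv2.COLOR_RGB2HSV)
print(bot.observe()['position'])
grab('scene','s2')
"
```

```text
clock: 3.15
position: [0.5356, 0.2192, 0.1431]
tool_rot: [3.135, 0.004, 2.73]
force: [2.0, 0.9, -1.8]
grip_width: 0.059
finger_force: 43.4
clock: 3.65
position: [0.5543, 0.0146, 0.1393]
tool_rot: [3.141, 0.001, 2.726]
force: [1.2, 0.1, -0.5]
grip_width: 0.059
finger_force: 43.4
clock: 4.15
position: [0.5572, -0.0127, 0.068]
tool_rot: [3.141, 0.0, 2.727]
force: [0.1, -0.5, -0.6]
grip_width: 0.0592
finger_force: 43.4
[ 0.55580063 -0.0126257   0.06525406]
```

View pics/s2.png

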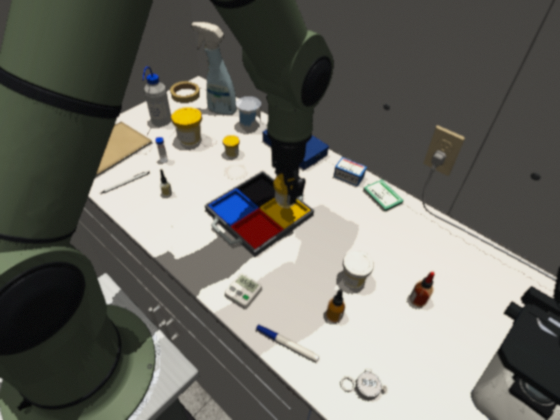

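The scene view shows the cup held upright over the yellow cell near (287,205). I'll set it down and release partway before going up.

```bash
python3 -m crank '{"travel":[[0,0,-1.5],[0,0,-2.8],[0,0,-3.6],[0,0,-4.1],[0,0,-4.3]],"turn":[[0,0,0],[0,0,0],[0,0,0],[0,0,0],[0,0,0]],"gripper":[0.6,0.6,0.6,0.6,0.6]}'
python3 -m crank '{"travel":[[0,0,0],[0,0,0],[0,0,0],[0,0,0],[0,0,0]],"turn":[[0,0,0],[0,0,0],[0,0,0],[0,0,0],[0,0,0]],"gripper":[0.6,0.3,0.2,0.08,0.03]}'
python3 -m crank '{"travel":[[0,0,0],[0,0,2],[0,0,5],[0,0,9],[0,0,13]],"turn":[[0,0,0],[0,0,0],[0,0,0],[0,0,0],[0,0,0]],"gripper":[0,0,0,0,0]}'
```

```text
clock: 4.75
position: [0.5572, -0.014, 0.0259]
tool_rot: [-3.141, -0.0, 2.726]
force: [-8.4, -4.8, 32.3]
grip_width: 0.0589
finger_force: 45.9
clock: 5.25
position: [0.5572, -0.0139, 0.0254]
tool_rot: [3.142, 0.0, 2.726]
force: [-0.0, -1.0, 0.3]
grip_width: 0.0829
finger_force: 0.0
clock: 5.75
position: [0.5567, -0.0139, 0.1566]
tool_rot: [-3.141, -0.001, 2.726]
force: [1.0, -0.1, 0.5]
grip_width: 0.0853
finger_force: 0.0
```

```bash
python3 -m crank '{"travel":[[-0.9,4,1],[-1.8,8,2],[-2.7,12,2],[-3.6,16,2],[-4.5,20,2]],"turn":[[0,0,0],[0,0,0],[0,0,0],[0,0,0],[0,0,0]],"gripper":[0,0,0,0,0]}'
python3 -m crank '{"travel":[[-0.9,4,0],[-1.8,8,0],[-2.7,12,0],[-3.6,16,0],[-4.2,18.5,0]],"turn":[[0,0,0],[0,0,0],[0,0,0],[0,0,0],[0,0,0]],"gripper":[0,0,0,0,0]}'
python3 -c "
from h import *
d=grab('wrist','w2');print(bot.observe()['position'])
hs=cv2.cvtColor(np.asarray(d['pixels']),cv2.COLOR_RGB2HSV)
m=cv2.inRange(hs,(105,150,60),(125,255,255));n,l,s,c=cv2.connectedComponentsWithStats(m)
for i in range(1,n):
  if s[i,4]>200: print(c[i],s[i],ray(d,*c[i],.073))
"
```

```text
clock: 6.25
position: [0.5116, 0.1877, 0.1756]
tool_rot: [3.141, 0.0, 2.726]
force: [0.5, 0.7, -0.8]
grip_width: 0.0854
finger_force: 0.0
clock: 6.75
position: [0.4686, 0.3743, 0.1753]
tool_rot: [3.141, -0.001, 2.728]
force: [0.1, -0.5, 0.4]
grip_width: 0.0854
finger_force: 0.0
[0.46722867 0.3777615  0.17517955]
[ 61.28938453 283.06549972] [  10  246   98   80 3542] [0.45430138 0.14781611 0.073     ]
[539.43870523 293.89876033] [ 511  274   49   41 1452] [0.66428262 0.588058   0.073     ]
```

View pics/w2.png

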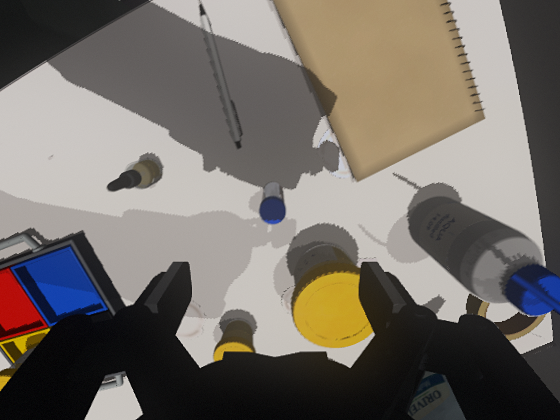

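The wrist view shows the vial at (272,209), centred between the fingers, with the big cup clear of them at (335,300). I'll grip it.

```bash
python3 -m crank '{"travel":[[0,0,-4],[0,0,-8],[0,0,-11],[0,0,-13.5],[0,0,-15]],"turn":[[0,0,0],[0,0,0],[0,0,0],[0,0,0],[0,0,0]],"gripper":[0,0,0,0,0]}'
python3 -m crank '{"travel":[[0,0,0],[0,0,0],[0,0,0],[0,0,0],[0,0,0]],"turn":[[0,0,0],[0,0,0],[0,0,0],[0,0,0],[0,0,0]],"gripper":[0.3,0.5,0.7,0.9,0.9]}' 25
python3 -m crank '{"travel":[[0,0,0],[0,0,0],[0,0,0],[0,0,0],[0,0,0]],"turn":[[0,0,0],[0,0,0],[0,0,0],[0,0,0],[0,0,0]],"gripper":[0.9,0.9,0.9,0.9,0.9]}'
```

```text
clock: 7.3
position: [0.4695, 0.3703, 0.0234]
tool_rot: [-3.14, -0.001, 2.726]
force: [0.3, -0.1, 0.7]
grip_width: 0.0851
finger_force: 0.0
clock: 7.8
position: [0.4706, 0.3715, 0.0264]
tool_rot: [3.14, 0.001, 2.726]
force: [-0.1, 0.1, 8.3]
grip_width: 0.0211
finger_force: 28.3
clock: 8.3
position: [0.4706, 0.3714, 0.0264]
tool_rot: [3.14, 0.001, 2.726]
force: [-0.7, -1.7, 8.6]
grip_width: 0.0214
finger_force: 28.3
```

```bash
python3 -m crank '{"travel":[[0,0,2],[0,0,5],[0,0,9],[0,-2,12],[0,-6,12]],"turn":[[0,0,0],[0,0,0],[0,0,0],[0,0,0],[0,0,0]],"gripper":[0.95,0.95,0.95,0.95,0.95]}'
python3 -m crank '{"travel":[[0.1,-4,0],[0.2,-8,0],[0.3,-12,0],[0.3,-16,0],[0.4,-20,0]],"turn":[[0,0,0],[0,0,0],[0,0,0],[0,0,0],[0,0,0]],"gripper":[0.95,0.95,0.95,0.95,0.95]}'
python3 -m crank '{"travel":[[0,-2,0],[0,-2.4,0],[0,-2.4,-3],[0,-2.4,-5.5],[0,-2.4,-7]],"turn":[[0,0,0],[0,0,0],[0,0,0],[0,0,0],[0,0,0]],"gripper":[0.95,0.95,0.95,0.95,0.95]}'
python3 -c "
from h import *
grab('scene','s3')
"
```

```text
clock: 8.8
position: [0.4712, 0.314, 0.1495]
tool_rot: [3.135, 0.003, 2.729]
force: [1.4, -1.0, -0.8]
grip_width: 0.0214
finger_force: 27.4
clock: 9.3
position: [0.474, 0.1096, 0.1459]
tool_rot: [3.141, 0.001, 2.726]
force: [0.9, -0.4, -0.1]
grip_width: 0.0213
finger_force: 27.4
clock: 9.8
position: [0.4737, 0.088, 0.0742]
tool_rot: [-3.142, -0.001, 2.727]
force: [0.4, 0.1, 0.0]
grip_width: 0.0211
finger_force: 27.4
```

View pics/s3.png

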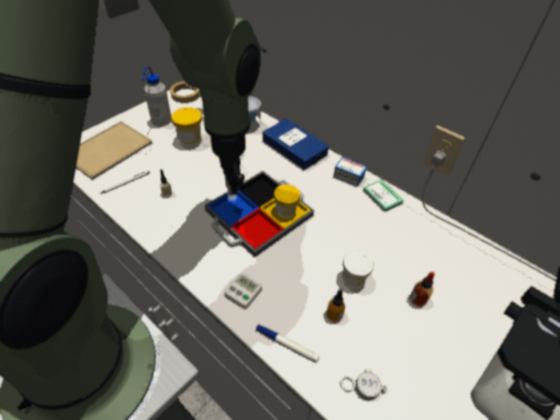

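The cup stands in the yellow cell at (287,202), and the vial is held over the blue cell at (235,190). I'll lower the vial.

```bash
python3 -m crank '{"travel":[[0,0,-1.5],[0,0,-2.8],[0,0,-3.6],[0,0,-4.0],[0,0,-4.2]],"turn":[[0,0,0],[0,0,0],[0,0,0],[0,0,0],[0,0,0]],"gripper":[0.95,0.95,0.95,0.95,0.95]}'
python3 -m crank '{"travel":[[0,0,0],[0,0,0],[0,0,0],[0,0,0],[0,0,0]],"turn":[[0,0,0],[0,0,0],[0,0,0],[0,0,0],[0,0,0]],"gripper":[0.75,0.65,0.55,0.45,0.4]}'
python3 -m crank '{"travel":[[0,0,0],[0,0,2],[0,0,5],[0,0,9],[0,0,13]],"turn":[[0,0,0],[0,0,0],[0,0,0],[0,0,0],[0,0,0]],"gripper":[0.4,0.4,0.3,0.2,0]}'
```

```text
clock: 10.35
position: [0.4742, 0.0872, 0.0333]
tool_rot: [-3.142, -0.0, 2.726]
force: [-2.2, -0.3, 18.3]
grip_width: 0.021
finger_force: 29.6
clock: 10.85
position: [0.4742, 0.0871, 0.0335]
tool_rot: [3.141, 0.0, 2.726]
force: [-0.2, 0.8, -1.3]
grip_width: 0.0513
finger_force: 0.0
clock: 11.35
position: [0.4737, 0.087, 0.1647]
tool_rot: [-3.141, -0.001, 2.726]
force: [0.5, 0.5, 0.1]
grip_width: 0.0807
finger_force: 0.0
```

```bash
python3 -m crank '{"travel":[[-0.7,-4,1],[-1.4,-8,2],[-2.1,-12,3],[-2.8,-16,3],[-3.5,-20,3]],"turn":[[0,0,0],[0,0,0],[0,0,0],[0,0,0],[0,0,0]],"gripper":[0,0,0,0,0]}'
python3 -m crank '{"travel":[[-0.7,-4,0],[-1.4,-8,0],[-2.1,-12,0],[-2.8,-16,0],[-2.8,-16.2,0]],"turn":[[0,0,0],[0,0,0],[0,0,0],[0,0,0],[0,0,0]],"gripper":[0,0,0,0,0]}'
python3 -c "
from h import *
import time
d=grab('wrist','w3');o=bot.observe();print(o['position'],o['qpos'])
import pickle;pickle.dump(d,open('w3.pkl','wb'))
"
```

```text
clock: 11.85
position: [0.4387, -0.1144, 0.1938]
tool_rot: [3.141, 0.001, 2.726]
force: [1.2, -0.6, -0.2]
grip_width: 0.0855
finger_force: 0.0
clock: 12.35
position: [0.4094, -0.2796, 0.1934]
tool_rot: [-3.14, 0.0, 2.72]
force: [0.6, 1.0, 0.2]
grip_width: 0.085
finger_force: 0.0
[ 0.41012282 -0.27729325  0.19328093] [ 0.38169697  0.36952429  0.11808396  1.98063777 -0.05869228  0.79464345
  1.6838696 ]
```

View pics/w3.png

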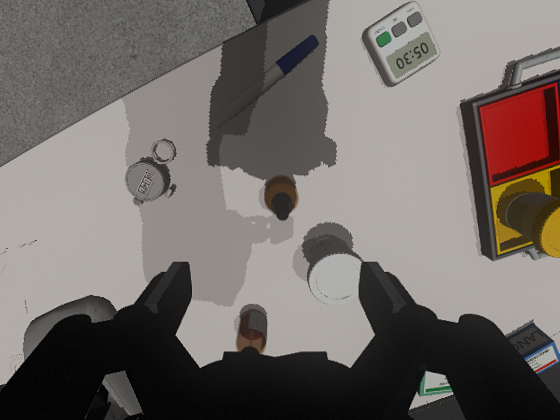

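The wrist view shows the black bottle with its body at (281,192) and its teat at (282,210). The white cup's lid is at (334,278) and the red bottle at (252,325).

```bash
python3 -c "
from h import *
import pickle
d=pickle.load(open('w3.pkl','rb'))
for n,u,v,z in(('body',281,195,.055),('body',281,195,.045),('teat',282,213,.095),('teat',282,207,.085),('cup',334,278,.067),('redtip?',249,345,.06),('redbase',252,312,.0)): print(n,ray(d,u,v,z))
print(ray(pickle.load(open('d0.pkl','rb'))['top'],381.5,203,.067))
p=pickle.load(open('d0.pkl','rb'));print(ray(p['top'],438.6,179.4,.1),ray(p['scene'],432,274,.1))
"
```

```text
body [ 0.40954348 -0.27321551  0.055     ]
body [ 0.41204399 -0.27412419  0.045     ]
teat [ 0.41471582 -0.27534258  0.095     ]
teat [ 0.41263204 -0.27419018  0.085     ]
cup [ 0.5118405  -0.25771677  0.067     ]
redtip? [ 0.56036044 -0.38133719  0.06      ]
redbase [ 0.55861003 -0.38152136  0.        ]
[ 0.51213269 -0.25066719  0.067     ]
[ 0.56952303 -0.38574305  0.1       ] [ 0.57011787 -0.38713858  0.1       ]
```

```bash
python3 -m crank '{"travel":[[0.1,0,-4],[0.1,0,-8],[0.1,0,-12],[0.1,0,-14.5],[0.1,0,-16.1]],"turn":[[0,0,0],[0,0,0],[0,0,0],[0,0,0],[0,0,0]],"gripper":[0,0,0,0,0]}'
python3 -m crank '{"travel":[[0,0,0],[0,0,0],[0,0,0],[0,0,0],[0,0,0]],"turn":[[0,0,0],[0,0,0],[0,0,0],[0,0,0],[0,0,0]],"gripper":[0.2,0.4,0.6,0.8,0.8]}' 35
python3 -m crank '{"travel":[[0,0,0],[0,0,0],[0,0,0],[0,0,0],[0,0,0]],"turn":[[0,0,0],[0,0,0],[0,0,0],[0,0,0],[0,0,0]],"gripper":[0.8,0.8,0.8,0.8,0.8]}'
```

```text
clock: 12.9
position: [0.4117, -0.2732, 0.0304]
tool_rot: [3.141, -0.002, 2.727]
force: [-0.3, 0.4, 0.3]
grip_width: 0.0854
finger_force: 0.0
clock: 13.4
position: [0.4128, -0.275, 0.0336]
tool_rot: [3.142, 0.002, 2.726]
force: [-0.1, 1.7, 8.3]
grip_width: 0.0351
finger_force: 34.1
clock: 13.9
position: [0.4128, -0.275, 0.0336]
tool_rot: [3.142, 0.002, 2.726]
force: [-1.2, 1.6, 8.0]
grip_width: 0.0351
finger_force: 34.1
```

```bash
python3 -m crank '{"travel":[[0,0,2],[0,0,5],[0,0,9],[0,0,13],[1.3,3,15]],"turn":[[0,0,0],[0,0,0],[0,0,0],[0,0,0],[0,0,0]],"gripper":[0.8,0.8,0.8,0.8,0.8]}'
python3 -m crank '{"travel":[[1.7,4,0],[3.4,8,0],[5.1,12,0],[6.8,16,0],[8.5,20,0]],"turn":[[0,0,0],[0,0,0],[0,0,0],[0,0,0],[0,0,0]],"gripper":[0.8,0.8,0.8,0.8,0.8]}'
python3 -m crank '{"travel":[[1.7,4,0],[3.4,8,0],[5.5,12.2,0],[5.5,12.2,-3],[5.5,12.2,-6]],"turn":[[0,0,0],[0,0,0],[0,0,0],[0,0,0],[0,0,0]],"gripper":[0.8,0.8,0.8,0.8,0.8]}'
python3 -m crank '{"travel":[[0,0,-2],[0,0,-3],[0,0,-4],[0,0,-4],[0,0,-4]],"turn":[[0,0,0],[0,0,0],[0,0,0],[0,0,0],[0,0,0]],"gripper":[0.8,0.8,0.8,0.8,0.8]}'
python3 -c "
from h import *
grab('scene','s4')
"
```

```text
clock: 14.4
position: [0.4248, -0.248, 0.1864]
tool_rot: [-3.14, 0.005, 2.72]
force: [1.6, 0.2, -0.2]
grip_width: 0.0347
finger_force: 35.4
clock: 14.9
position: [0.5107, -0.0431, 0.1835]
tool_rot: [3.141, 0.001, 2.726]
force: [0.5, -1.5, -1.1]
grip_width: 0.0347
finger_force: 35.4
clock: 15.4
position: [0.5659, 0.0789, 0.1228]
tool_rot: [3.14, 0.002, 2.728]
force: [0.4, -1.2, -1.1]
grip_width: 0.0352
finger_force: 35.4
clock: 15.9
position: [0.5655, 0.0771, 0.0832]
tool_rot: [3.141, 0.001, 2.726]
force: [-0.3, 0.0, -1.0]
grip_width: 0.0349
finger_force: 35.3
```

View pics/s4.png

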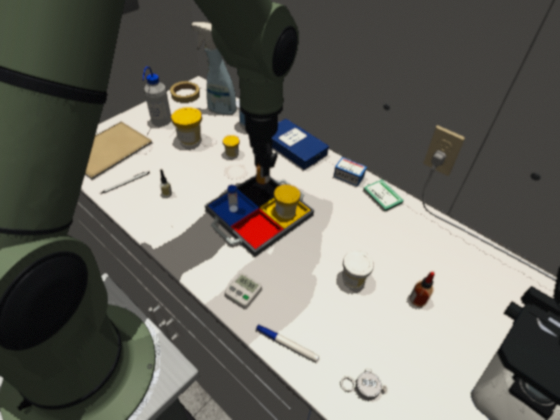

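The vial stands in the blue cell at (233,198), and the black bottle hangs over the black cell at (263,175). I'll lower it and release.

```bash
python3 -m crank '{"travel":[[0,0,-1.5],[0,0,-2.8],[0,0,-3.6],[0,0,-4.1],[0,0,-4.3]],"turn":[[0,0,0],[0,0,0],[0,0,0],[0,0,0],[0,0,0]],"gripper":[0.8,0.8,0.8,0.8,0.8]}'
python3 -m crank '{"travel":[[0,0,0],[0,0,0],[0,0,0],[0,0,0],[0,0,0]],"turn":[[0,0,0],[0,0,0],[0,0,0],[0,0,0],[0,0,0]],"gripper":[0.6,0.5,0.4,0.35,0.35]}'
python3 -m crank '{"travel":[[0,0,0],[0,0,2],[0,0,5],[0,0,9],[0,0,13]],"turn":[[0,0,0],[0,0,0],[0,0,0],[0,0,0],[0,0,0]],"gripper":[0.35,0.35,0.3,0.3,0]}'
```

```text
clock: 16.45
position: [0.5651, 0.0771, 0.0398]
tool_rot: [-3.141, -0.0, 2.726]
force: [-12.3, -6.3, 38.1]
grip_width: 0.0346
finger_force: 39.7
clock: 16.95
position: [0.5651, 0.0771, 0.0393]
tool_rot: [-3.142, -0.0, 2.726]
force: [0.1, 0.5, 0.7]
grip_width: 0.0555
finger_force: 0.0
clock: 17.45
position: [0.5648, 0.077, 0.1706]
tool_rot: [-3.141, -0.001, 2.726]
force: [0.1, 0.2, -0.4]
grip_width: 0.0727
finger_force: 0.0
```

```bash
python3 -m crank '{"travel":[[0,-4.6,1],[0,-9.2,2],[0,-13.8,3],[0,-18.4,3],[0,-23,3]],"turn":[[0,0,0],[0,0,0],[0,0,0],[0,0,0],[0,0,0]],"gripper":[0,0,0,0,0]}'
python3 -m crank '{"travel":[[0,-4.6,0],[0,-9.2,0],[0,-13.8,0],[0,-18.4,0],[0,-22.6,0]],"turn":[[0,0,0],[0,0,0],[0,0,0],[0,0,0],[0,0,0]],"gripper":[0,0,0,0,0]}'
python3 -m crank '{"travel":[[0,0,0],[0,0,0],[0,0,0],[0,0,0],[0,0,0]],"turn":[[0,0,0],[0,0,0],[0,0,0],[0,0,0],[0,0,0]],"gripper":[0,0,0,0,0]}'
python3 -c "
from h import *
d=grab('wrist','w4');o=bot.observe();print(o['position'],o['qpos'])
import pickle;pickle.dump(d,open('w4.pkl','wb'))
"
```

```text
clock: 17.95
position: [0.565, -0.1548, 0.1999]
tool_rot: [3.141, 0.001, 2.726]
force: [1.2, 0.8, -0.1]
grip_width: 0.0853
finger_force: 0.0
clock: 18.45
position: [0.5646, -0.3812, 0.1993]
tool_rot: [-3.141, 0.0, 2.725]
force: [0.6, 0.3, 0.5]
grip_width: 0.0853
finger_force: 0.0
clock: 18.95
position: [0.5656, -0.3779, 0.1996]
tool_rot: [3.141, 0.0, 2.727]
force: [-0.5, 0.2, -0.6]
grip_width: 0.0855
finger_force: 0.0
[ 0.56548065 -0.37811767  0.19959879] [ 0.4381322   0.64536293  0.10427768  1.4749721  -0.07346543  1.02489087
  1.71584775]
```

View pics/w4.png

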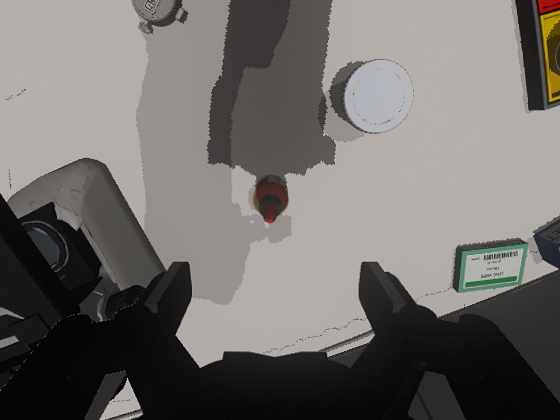

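The wrist view shows the red bottle's body at (271,195) with the teat tip at (269,217). The white cup is at (379,95), and the machine at the left stays clear of the fingers.

```bash
python3 -c "
from h import *
import pickle
d=pickle.load(open('w4.pkl','rb'))
for n,u,v,z in(('body',271,197,.055),('body',271,195,.045),('tip',269,217,.101),('cup',379,95,.067),('mach',160,285,.0),('mach',160,285,.15)): print(n,ray(d,u,v,z))
"
```

```text
body [ 0.56510281 -0.38201042  0.055     ]
body [ 0.56554697 -0.38234698  0.045     ]
tip [ 0.56974779 -0.38536406  0.101     ]
cup [ 0.51473445 -0.25368965  0.067     ]
mach [ 0.63051691 -0.57738712  0.        ]
mach [ 0.5712099  -0.47645657  0.15      ]
```

```bash
python3 -m crank '{"travel":[[0.1,-0.5,-4],[0.1,-0.5,-8],[0.1,-0.5,-12],[0.1,-0.5,-14.5],[0.1,-0.5,-16.2]],"turn":[[0,0,0],[0,0,0],[0,0,0],[0,0,0],[0,0,0]],"gripper":[0,0,0,0,0]}'
python3 -m crank '{"travel":[[0,0,0],[0,0,0],[0,0,0],[0,0,0],[0,0,0]],"turn":[[0,0,0],[0,0,0],[0,0,0],[0,0,0],[0,0,0]],"gripper":[0.2,0.4,0.6,0.8,0.8]}' 35
python3 -m crank '{"travel":[[0,0,0],[0,0,0],[0,0,0],[0,0,0],[0,0,0]],"turn":[[0,0,0],[0,0,0],[0,0,0],[0,0,0],[0,0,0]],"gripper":[0.8,0.8,0.8,0.8,0.8]}'
```

```text
clock: 19.5
position: [0.5656, -0.3831, 0.0354]
tool_rot: [3.141, -0.002, 2.726]
force: [-0.6, -0.3, -0.1]
grip_width: 0.0854
finger_force: 0.0
clock: 20.0
position: [0.5669, -0.3844, 0.0391]
tool_rot: [-3.141, 0.002, 2.726]
force: [-1.3, 1.2, 7.4]
grip_width: 0.0369
finger_force: 34.5
clock: 20.5
position: [0.5669, -0.3844, 0.0391]
tool_rot: [-3.141, 0.002, 2.726]
force: [-0.8, 1.0, 7.0]
grip_width: 0.0368
finger_force: 34.5
```

```bash
python3 -m crank '{"travel":[[0,0,2],[0,0,5],[0,0,9],[0,0,13],[-0.8,3,15]],"turn":[[0,0,0],[0,0,0],[0,0,0],[0,0,0],[0,0,0]],"gripper":[0.8,0.8,0.8,0.8,0.8]}'
python3 -m crank '{"travel":[[-1.1,4,0],[-2.2,8,0],[-3.3,12,0],[-4.4,16,0],[-5.5,20,0]],"turn":[[0,0,0],[0,0,0],[0,0,0],[0,0,0],[0,0,0]],"gripper":[0.8,0.8,0.8,0.8,0.8]}'
python3 -m crank '{"travel":[[-1.1,4,0],[-2.2,8,0],[-3.3,12,0],[-3.9,14.8,0],[-3.9,14.8,-3]],"turn":[[0,0,0],[0,0,0],[0,0,0],[0,0,0],[0,0,0]],"gripper":[0.8,0.8,0.8,0.8,0.8]}'
python3 -m crank '{"travel":[[0,0,-3],[0,0,-5],[0,0,-7],[0,0,-7],[0,0,-7]],"turn":[[0,0,0],[0,0,0],[0,0,0],[0,0,0],[0,0,0]],"gripper":[0.8,0.8,0.8,0.8,0.8]}'
python3 -c "
from h import *
grab('scene','s5')
"
```

```text
clock: 21.0
position: [0.5586, -0.3576, 0.1917]
tool_rot: [-3.139, 0.006, 2.722]
force: [0.4, 0.0, -0.8]
grip_width: 0.037
finger_force: 35.5
clock: 21.5
position: [0.5027, -0.1525, 0.1884]
tool_rot: [3.141, 0.002, 2.726]
force: [2.5, 0.7, -0.8]
grip_width: 0.0367
finger_force: 35.5
clock: 22.0
position: [0.4657, -0.002, 0.1604]
tool_rot: [3.137, 0.005, 2.73]
force: [0.9, -0.6, -2.1]
grip_width: 0.0364
finger_force: 35.5
clock: 22.5
position: [0.4644, -0.006, 0.0882]
tool_rot: [3.141, 0.0, 2.726]
force: [-0.9, 0.7, -0.6]
grip_width: 0.0368
finger_force: 35.4
```

View pics/s5.png

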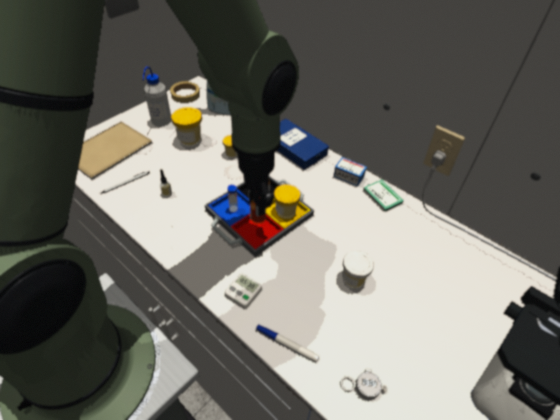

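The red bottle is held over the red cell near (258,210). I'll lower it 43 mm, release and retreat.

```bash
python3 -m crank '{"travel":[[0,0,-1.5],[0,0,-2.8],[0,0,-3.6],[0,0,-4.1],[0,0,-4.3]],"turn":[[0,0,0],[0,0,0],[0,0,0],[0,0,0],[0,0,0]],"gripper":[0.8,0.8,0.8,0.8,0.8]}'
python3 -m crank '{"travel":[[0,0,0],[0,0,0],[0,0,0],[0,0,0],[0,0,0]],"turn":[[0,0,0],[0,0,0],[0,0,0],[0,0,0],[0,0,0]],"gripper":[0.6,0.5,0.4,0.35,0.35]}'
python3 -m crank '{"travel":[[0,0,0],[0,0,2],[0,0,5],[0,0,9],[0,0,13]],"turn":[[0,0,0],[0,0,0],[0,0,0],[0,0,0],[0,0,0]],"gripper":[0.35,0.35,0.3,0.3,0.3]}'
python3 -m crank '{"travel":[[0,-4,2],[0,-8,2],[0,-12,2],[0,-16,2],[0,-20,2]],"turn":[[0,0,0],[0,0,0],[0,0,0],[0,0,0],[0,0,0]],"gripper":[0.3,0.3,0.3,0.3,0.3]}'
python3 -m crank '{"travel":[[0,-4,0],[0,-8,0],[0,-8,0],[0,-8,0],[0,-8,0]],"turn":[[0,0,0],[0,0,0],[0,0,0],[0,0,0],[0,0,0]],"gripper":[0.3,0.3,0.3,0.3,0.3]}'
python3 -c "
from h import *
a=np.asarray(grab('top')['pixels'])[130:280,100:300];b=np.asarray(grab('scene')['pixels'])[130:270,150:350]
cv2.imwrite('pics/f.png',cv2.cvtColor(np.hstack([cv2.resize(a,(400,300)),cv2.resize(b,(400,300))]),cv2.COLOR_RGB2BGR))
"
```

```text
clock: 23.05
position: [0.4648, -0.0056, 0.0453]
tool_rot: [3.141, 0.001, 2.726]
force: [-9.3, 0.1, 45.7]
grip_width: 0.0372
finger_force: 40.4
clock: 23.55
position: [0.4642, -0.0059, 0.0445]
tool_rot: [3.142, 0.0, 2.726]
force: [0.7, -0.3, 0.0]
grip_width: 0.0556
finger_force: 0.0
clock: 24.05
position: [0.4636, -0.006, 0.1757]
tool_rot: [-3.141, -0.001, 2.726]
force: [0.4, 0.1, -1.0]
grip_width: 0.0596
finger_force: 0.0
clock: 24.55
position: [0.4638, -0.2075, 0.1945]
tool_rot: [3.142, 0.0, 2.726]
force: [0.9, 0.0, -0.3]
grip_width: 0.0597
finger_force: 0.0
clock: 25.05
position: [0.4642, -0.285, 0.1943]
tool_rot: [3.141, -0.0, 2.727]
force: [-0.6, 1.1, 0.0]
grip_width: 0.0597
finger_force: 0.0
```

View pics/f.png

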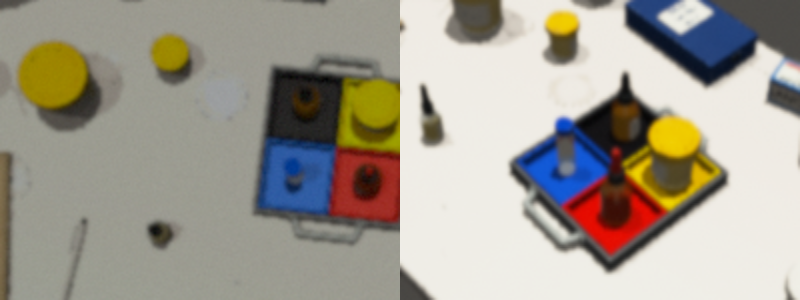

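All four stand upright and roughly centred in their own cells. The clear bottle stands where it was, and the white cup hadn't moved in the scene view just before the last placing. I'm handing in.

```bash
python3 -c "
from workcell import bot
print(bot.job_done())"
```

```text
the job is handed in; nothing more can be done
None
```

I packed the caddy and handed the job in at about 25 s of the 112 s. The last pictures show all four items upright in the compartments of their own colours and the white cup and clear bottle still where they started; the hand-in gave no pass or fail result.

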